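# Reset the reject counter on the brake-shoe inspection bench

## Task

The battery cap of the red reject counter is standing proud: push it down fully home first. Then take the stylus from its forked rest, press that counter's recessed yellow reset button all the way down with it for a moment, and let the button spring back. Finally hang the stylus back in its rest by its collar, upright, as you found it; do not touch the green counter and leave the brake shoes where they lie.

Things in the scene. Friction and masses are not known exactly. Their poses are not given: they have to be found in the camera images.
- ng_counter: the reject counter: a grey box 100 (x) by 120 (y) by 55 mm (z) with a red top, screwed to the bench. Origin: centre of its underside, z up. On its top at z = 55 mm: a flat dark display near the -x edge, a round black battery cap centred at x +18, y +32 mm, and the recessed reset button's well centred at x +18, y -32 mm. It stands on either side of the bench and is turned a little
- ng_cap_top (a point): centre of the top face of the red counter's battery cap (black disc, 26 mm diameter, 12 mm thick); z up. 75 mm above the bench when joint ng_cap reads 0, 68 mm when fully home; a brass stem shows under it while it is proud. Fingers of a shut gripper can push it
- ng_cap (a joint): how far the battery cap has been pushed down: 0 = 7 mm proud, 0.007 m = fully home. It starts between 0 and 0.002, takes about 5 N to slide and stays where it is left
- ng_well (a point): centre of the mouth of the red counter's reset-button well, in the plane of the counter's top (55 mm above the bench); z up. The well is a round hole 13 mm in diameter with a 1.5 mm bevel and a black ring around it; in it sits the yellow button, 11 mm in diameter, its top 6 mm below the mouth at rest
- ng_reset (a joint): travel of the red counter's reset button: 0 = up, 0.005 m = all the way down; springs back; 1.5 N at first, 4.5 N when down
- ok_counter: the good-parts counter: the same box and size as the red one but with a green top, its battery cap already home (its top 68 mm above the bench). Fixed. Origin: centre of its underside. Not to be touched
- stylus: the stylus, hanging upright in its rest, 60 g. Origin: centre of its tip (its lowest point), z along it towards the handle. Steel pin 6 mm in diameter from z = 0 to 55 mm, aluminium collar 28 mm in diameter from 55 to 61 mm, round orange handle 18 mm in diameter from 61 to 116 mm
- stylus_grip (a point): point on the stylus axis in the middle of the handle, 91 mm above the tip; z along the stylus, away from the tip
- stylus_collar (a point): centre of the underside of the stylus's collar, 55 mm above the tip
- rest: the stylus rest: a dark steel fork fixed to the bench. Base plate 80 by 50 by 8 mm (from x -32 to +48 mm), post at x +19 to +33 mm, and two level prongs (12 mm wide, 8 mm thick) that run from the post to x = -21 mm, their tops at z = 70 mm, with a slot 12 mm wide between them along x, open at -x. Origin: on the bench below the seat, z up
- rest_seat (a point): the point where the centre of the collar's underside belongs: mid slot, level with the prongs' tops (70 mm above the bench)
- shoe_a: a loose brake shoe lying flat: half-ring of 55 mm outer radius, 25 mm high, brown lining on aluminium. Origin on the bench at the centre of its arc, the shoe lying to its +x
- shoe_b: a second brake shoe like shoe_a
- shoe_stack: a taped stack of three brake-shoe pairs, round, 116 mm in diameter, 75 mm high, 0.9 kg. Origin: centre of its underside
Things that resemble listed ones, but are neither listed nor needed, are in the scene too. What is shaped like the rest but blue or white is not meant. What is shaped like the ng_counter but blue is not meant.

How it is judged:
By the outcome, as a careful person would: the job done as asked, in the order asked, and still so for the second after the job is handed in, with the robot touching nothing.
It also fails if it takes over 59 s, if anything falls off the work surface, if the arm or the gripper's body presses on something with over 40 N, if the wrist force passes 120 N, or if a joint passes its speed limit or range.

## Robot

A 6-joint arm with a two-finger parallel gripper is mounted at the origin on the work surface. World frame = base frame: x ahead of the robot, y to its left, z up, the work surface at z = 0. Lengths are in m, angles in degrees, forces in N, time in s.
With the tool pointing down it reaches from about 0.275 to 0.75 m from the base axis. Payload 10.2 kg.
Tool frame: the origin (TCP) lies between the finger pads; the fingertips stand 17 mm ahead of it and the grasp point (between the pads) lies 2 mm behind it (manip.tip_reach is the distance from the TCP to the fingertips, in m); y points along the fingers, x is the direction in which the jaws open and shut, and the axes are right-handed (so a half turn about y gives the same grasp; the last joint's range is limited). The gripper opens to 88 mm and grips with 3 to 60 N. Pads are 18 mm wide; open, the fingers measure 123 mm over their backs; the gripper's body (75 mm by 187 mm) begins 45 mm behind the grasp point.
Start: joints at [-82.701, 17.928, 85.812, -0, 76.261, -12.8], TCP at [0.18, -0.493, 0.256] pointing down, gripper open.
Joint ranges: [-168.41, 168.41], [-55.51, 124.54], [10.69, 146.95], [-70.63, 250.63], [1, 178], [-165.06, 165.06]. Speed limits (degrees/s): [136.94, 136.94, 172.46, 180, 180, 180].

## Interface

Orientations are given as [roll, pitch, yaw] about the fixed x, y, z axes, in that order (R = Rz(yaw) Ry(pitch) Rx(roll)).
In Python, from plant import manip gives the robot as it stands. The module is installed in compiled form; this text tells all that it offers.
- The arm moves only by the tool arm_command, never from a script. Its argument "deltas" is one flat list of numbers, 5 for each row, row after row: the shift along the world's x, y, z in mm, then the turn about the world's z in degrees, then the opening, from -1 (shut) to 1 (fully open). In form: [tx, ty, tz, spin, grip, tx, ty, tz, spin, grip, ...]. A call has 1 to 12 rows; each row is the pose to reach, as a shift and turn from the pose commanded when the call began; what a row does not reach only later rows make up. A row lasts 1/12 s, in which the tool goes at most 41.7 mm and 7.16 degrees, less where a joint would pass 70% of its speed; a pose out of reach is approached as far as the arm can. A call with a gripper value outside its range is refused whole. The fingers move at their own pace and stop on an object; the grip force is fixed at half the most. Time passes only in rows, so rows that repeat a pose let the fingers close. It gives the time, the measured TCP pose, the force and the opening at its end, in the units of the state.
- manip.read_state(): the state, without advancing time (a new reading comes with each control period).
- manip.camera(name): name is "side" or "top"; returns a dict with "color" (420x560x3 uint8, red, green, blue), "depth" (420x560 float32, m along the optical axis (not along the pixel's ray), 0 where there is no reading), "camera_matrix" (3x3 intrinsics, pixels), "rvec" (rotation vector, rad) and "tvec" (3), from world to camera coordinates, as OpenCV has them. Camera axes: x right, y down, z forward; pixel columns grow to the right and rows downward; lengths in m; the calibration is good to about 2 mm. A picture is of the moment at which its call begins.
- manip.close_job(): hands the job in, once; it reports no verdict.
The state is a dict: "time": time; "q": joint angles; "qd": joint speeds; "tau": joint torques, N m; "tool_pos": TCP position; "tool_rot": TCP orientation; "wrist_force": force on the tool from outside, world axes, zero at the start; "ft_torque": the same for the moment, N m; "opening": finger opening in m.
Only numpy, scipy, OpenCV 4.12 (cv2) and the standard library are available. Lean on these libraries where they do the work, as an engineer would, in place of code of your own. Each camera call takes 0.05 s, during which the arm holds its last target.

## Working session

There is one attempt and no reset: what is moved stays moved. The work goes in short steps, Python scripts to look and compute and a tool call to move; the robot and the scene stay as the last step left them, time stands still between calls to the robot, and variables do not carry over. Pictures are saved under pics/ and viewed, and the job is handed in when it is done.

Besides the shell and the picture viewer there is one more tool, called after "Emit:" as a command line: name --argument value ..., lists and objects as JSON in quotes. arm_command: Moves the arm, as the interface text tells. Its arguments: {"type":"object","properties":{"deltas":{"type":"array","items":{"type":"number"}}},"required":["deltas"]}

```bash
mkdir -p pics; cat > h.py <<'E'
import numpy as np, cv2
from plant import manip
def snap(name, tag):
    c=manip.camera(name); cv2.imwrite(f'pics/{tag}.png', c['color'][:,:,::-1])
    np.savez(f'pics/{tag}.npz',**{k:np.array(v) for k,v in c.items()})
    return c
def load(tag): return dict(np.load(f'pics/{tag}.npz'))
def world(c):
    K=c['camera_matrix'];R=cv2.Rodrigues(np.array(c['rvec'],float).reshape(3,1))[0];t=np.array(c['tvec']).reshape(3)
    d=c['depth'];h,w=d.shape;u,v=np.meshgrid(np.arange(w),np.arange(h))
    P=np.stack([(u-K[0,2])/K[0,0]*d,(v-K[1,2])/K[1,1]*d,d],-1)
    W=(P-t)@R; W[d==0]=np.nan
    return W
def proj(c,p):
    return cv2.projectPoints(np.array(p,float).reshape(-1,3),np.array(c['rvec'],float),np.array(c['tvec'],float),c['camera_matrix'],None)[0].reshape(-1,2)
E
python3 - <<'E'
from h import *
for n in('top','side'):
    c=snap(n,n+'0');R=cv2.Rodrigues(np.array(c['rvec'],float))[0];print(n,(-R.T@np.array(c['tvec']).reshape(3)).round(3),c['camera_matrix'][0,0])
print(manip.read_state(), manip.tip_reach)
E
```

```text
top [0.329 0.024 1.364] 448.86717528404915
side [ 0.28  -0.953  0.79 ] 517.4726411040648
{'time': 0.1, 'q': array([-8.27021478e+01,  1.79562843e+01,  8.58474384e+01,  9.45115890e-04,
        7.62608819e+01, -1.27995971e+01]), 'qd': array([ 0.01326333, -0.15190034, -0.1307619 ,  0.16306919, -0.01470333,
       -0.00105952]), 'tau': array([ 2.15948014e-03, -4.02811289e+01, -2.52641326e+01,  6.95198961e-02,
        3.42651608e-02, -6.47343495e-05]), 'tool_pos': array([ 0.1803695 , -0.49284371,  0.25523245]), 'tool_rot': array([-8.99847924e+01,  6.27959902e-02, -6.99027674e+01]), 'wrist_force': array([-0.05112752,  0.08721473,  0.27757852]), 'ft_torque': array([ 0.00284448,  0.01828518, -0.04155056]), 'opening': 0.08803347527952071} 0.017
```

View pics/top0.png

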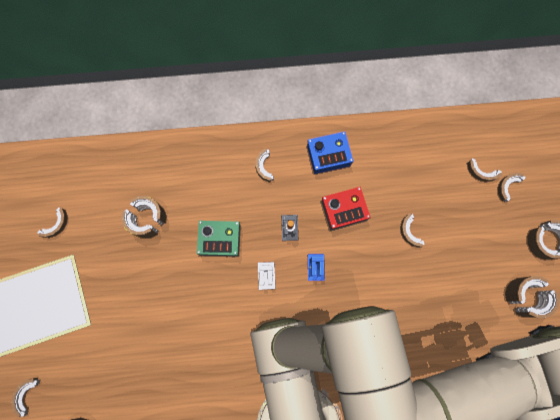

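View pics/side0.png

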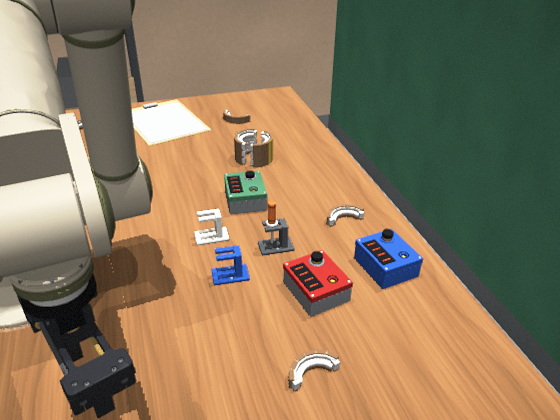

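The top view shows the red counter at about (346,208), the green counter at (218,238) and the dark rest with the stylus at (290,227). The blue and white look-alikes sit beside them. In the side view the cap is at (317,258), the well at (333,280) and the stylus at (271,215).

```bash
python3 - <<'E'
from h import *
for t in('top0','side0'):
    c=load(t);W=world(c);hsv=cv2.cvtColor(c['color'],cv2.COLOR_RGB2HSV);H,S,V=[hsv[...,i].astype(int) for i in range(3)]
    print(t)
    def m(name,mask,win):
        u0,v0,u1,v1=win;k=np.zeros_like(mask);k[v0:v1,u0:u1]=mask[v0:v1,u0:u1]
        P=W[k];P=P[~np.isnan(P).any(1)]
        print(name,len(P),'mean',P.mean(0).round(4),'med',np.median(P,0).round(4),'min',P.min(0).round(3),'max',P.max(0).round(3));return P
    win=(318,180,376,235) if t=='top0' else (275,240,360,315)
    red=((H<8)|(H>172))&(S>150)&(V>80)
    P=m('redtop',red&(abs(W[...,2]-.055)<.006),win)
    r=cv2.minAreaRect((P[:,:2]*1000).astype(np.float32));print(r, r[0])
    m('cap',(W[...,2]>.066)&(V<90),win)
    m('yellow',(H>20)&(H<35)&(S>150)&(V>100),win)
    win=(275,205,305,250) if t=='top0' else (250,195,300,258)
    m('orange',(H<18)&(S>150)&(W[...,2]>.07),win)
    m('restabove60',(W[...,2]>.06)&(W[...,2]<.08),win)
    Q=m('base',(W[...,2]>.004)&(W[...,2]<.013)&(S<100),win)
    print(cv2.minAreaRect((Q[:,:2]*1000).astype(np.float32)))
    im=c['color'][:,:,::-1]
    u0,v0,u1,v1=(270,170,380,260) if t=='top0' else (240,190,360,320)
    cv2.imwrite(f'pics/{t}z.png',cv2.resize(im[v0:v1,u0:u1],None,fx=4.5,fy=4.5,interpolation=cv2.INTER_CUBIC))
E
```

```text
top0
redtop 838 mean [ 0.6134 -0.1974  0.0544] med [ 0.6157 -0.1985  0.0544] min [ 0.549 -0.264  0.049] max [ 0.667 -0.128  0.061]
((609.0592651367188, -195.4015655517578), (101.10406494140625, 121.74473571777344), 10.784265518188477) (609.0592651367188, -195.4015655517578)
cap 54 mean [ 0.6197 -0.1598  0.0732] med [ 0.6202 -0.1599  0.0732] min [ 0.607 -0.171  0.068] max [ 0.633 -0.149  0.079]
yellow 2 mean [ 0.6346 -0.2239  0.0481] med [ 0.6346 -0.2239  0.0481] min [ 0.63  -0.228  0.047] max [ 0.639 -0.22   0.049]
orange 32 mean [ 0.5592 -0.0213  0.1281] med [ 0.5587 -0.0213  0.1301] min [ 0.552 -0.028  0.11 ] max [ 0.567 -0.015  0.134]
restabove60 164 mean [ 0.5686 -0.0221  0.0705] med [ 0.5689 -0.0215  0.0699] min [ 0.541 -0.041  0.063] max [ 0.595 -0.004  0.08 ]
base 179 mean [ 0.5609 -0.0215  0.0077] med [ 0.5497 -0.0206  0.0078] min [ 0.529 -0.05   0.004] max [0.612 0.003 0.013]
((570.6231079101562, -21.896299362182617), (49.43686294555664, 78.96116638183594), 84.86077880859375)
side0
redtop 1337 mean [ 0.6085 -0.2066  0.0552] med [ 0.6092 -0.2092  0.0554] min [ 0.546 -0.264  0
[... 201 characters left out ...]
0.1653  0.0732] med [ 0.6156 -0.1663  0.0741] min [ 0.605 -0.176  0.066] max [ 0.626 -0.153  0.078]
yellow 4 mean [ 0.6301 -0.2289  0.0541] med [ 0.63   -0.2298  0.0547] min [ 0.626 -0.232  0.051] max [ 0.634 -0.224  0.056]
orange 167 mean [ 0.5563 -0.0274  0.1084] med [ 0.556  -0.0285  0.1078] min [ 0.548 -0.034  0.077] max [ 0.566 -0.013  0.134]
restabove60 245 mean [ 0.5657 -0.0296  0.0704] med [ 0.5654 -0.0328  0.0705] min [ 0.538 -0.046  0.06 ] max [ 0.593 -0.002  0.08 ]
base 429 mean [ 0.5631 -0.0103  0.0083] med [ 0.5611 -0.0263  0.0083] min [ 0.527 -0.053  0.004] max [0.608 0.138 0.013]
((571.4361572265625, 42.755516052246094), (188.08157348632812, 79.2781753540039), 86.785400390625)
```

```bash
ls pics
```

```text
side0.npz
side0.png
side0z.png
top0.npz
top0.png
top0z.png
```

View pics/top0z.png

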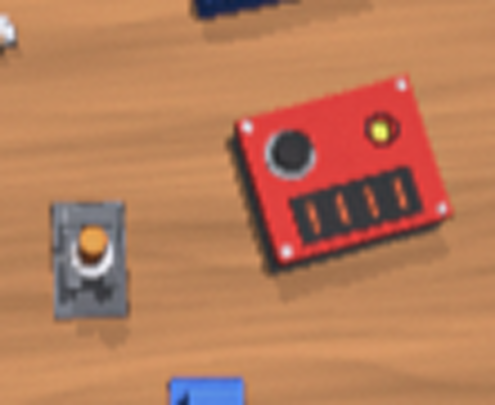

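View pics/side0z.png

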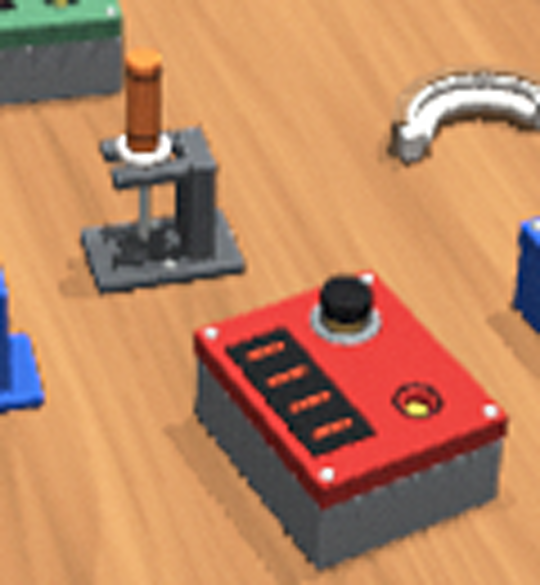

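```bash
cat >> h.py <<'E'
def ray(c,u,v,z):
    K=c['camera_matrix'];R=cv2.Rodrigues(np.array(c['rvec'],float).reshape(3,1))[0];t=np.array(c['tvec']).reshape(3)
    o=-R.T@t;d=R.T@np.linalg.inv(K)@np.array([u,v,1.]);return o+d*(z-o[2])/d[2]
E
python3 - <<'E'
from h import *
for t,off in(('top0',(270,170)),('side0',(240,190))):
    c=load(t);W=world(c)
    f=lambda U,V,z:(ray(c,(U+.5)/4.5-.5+off[0],(V+.5)/4.5-.5+off[1],z)*1000).round(1)[:2]
    if t=='top0':
        print('ring',f(382,129,.055),'capTop',f(292,152,.074)); 
        print('screws',[f(*p,.055) for p in((402,84),(247,127),(286,252),(442,208))], 'stylus top',f(94,240,.131))
    else:
        print('ring',f(417,401,.055),'capTop',f(346,291,.074),'flange',f(346,323,.056))
        print('screws',[f(*p,.055) for p in((490,411),(368,279),(210,333),(327,474))], 'stylus top',f(144,62,.131))
        print('prong',f(118,178,.07))
    hsv=cv2.cvtColor(c['color'],cv2.COLOR_RGB2HSV)
    k=(hsv[...,0]<18)&(hsv[...,1]>150)&(W[...,2]>.126)&(W[...,2]<.14)&(abs(W[...,0]-.56)<.03)&(abs(W[...,1]+.022)<.03)
    print('stylus',k.sum(),W[k].mean(0),W[k].min(0),W[k].max(0))
    k=(W[...,2]>.064)&(W[...,2]<.074)&(abs(W[...,0]-.57)<.04)&(abs(W[...,1]+.022)<.03)
    print('prongs+collar',cv2.minAreaRect((W[k][:,:2]*1000).astype(np.float32)))
    k=(W[...,2]>.004)&(W[...,2]<.012)&(abs(W[...,0]-.57)<.05)&(abs(W[...,1]+.022)<.035)&(hsv[...,1]<100)
    print('base',cv2.minAreaRect((W[k][:,:2]*1000).astype(np.float32)))
    k=(W[...,2]>.07)&(abs(W[...,0]-.6185)<.02)&(abs(W[...,1]+.161)<.02);print('capz',np.median(W[k][:,2]),np.percentile(W[k][:,2],90))
E
```

```text
ring [ 633.5 -224.1] capTop [ 618.8 -159.9]
screws [array([ 663.2, -241.3]), array([ 642.7, -134.6]), array([ 556.2, -151. ]), array([ 576.6, -257. ])] stylus top [560.8 -23. ]
stylus 27 [ 0.56027391 -0.02141216  0.13046194] [ 0.5526642  -0.02763745  0.12634611] [ 0.56695658 -0.01543973  0.13359426]
prongs+collar ((567.8916015625, -23.421892166137695), (35.234649658203125, 51.5936393737793), 84.88365936279297)
base ((570.6231079101562, -21.896299362182617), (49.43686294555664, 78.96116638183594), 84.86077880859375)
capz 0.07345037092194386 0.07684451484202429
ring [ 630.  -223.5] capTop [ 617.6 -160.7] flange [ 617.6 -163.2]
screws [array([ 659.8, -239.6]), array([ 640.3, -134.2]), array([ 553., -150.]), array([ 573.5, -256.1])] stylus top [556.8 -27. ]
prong [539.6 -38.3]
stylus 36 [ 0.55720976 -0.02442506  0.13004354] [ 0.54986532 -0.03330952  0.12715539] [ 0.56577231 -0.01292557  0.13377306]
prongs+collar ((565.73876953125, -23.552799224853516), (40.75422668457031, 54.251155853271484), 85.05337524414062)
base ((567.677490234375, -24.737220764160156), (52.94275665283203, 79.30595397949219), 86.58747863769531)
capz 0.0744942290487953 0.07609918766164309
```

Emit:
arm_command --deltas '[40,30,0,0,-1,80,60,0,0,-1,110,84,0,0,-1,140,108,0,0,-1,170,130,0,0,-1,200,152,0,0,-1,230,175,0,0,-1,260,197,0,0,-1,290,220,0,0,-1,320,243,0,0,-1,350,265,0,0,-1,380,288,0,0,-1]'

```text
time: 1.1
tool_pos: [0.5616, -0.2035, 0.2554]
tool_rot: [-90.0, 0.0, -69.9]
wrist_force: [0.3, -0.6, 0.3]
opening: 0.0104
```

Emit:
arm_command --deltas '[20,15,-20,0,-1,40,30,-45,0,-1,58,44,-75,0,-1,58,44,-105,0,-1,58,44,-130,0,-1,58,44,-140,0,-1,58,44,-140,0,-1,58,44,-140,0,-1]'

```text
time: 1.77
tool_pos: [0.6186, -0.1614, 0.1166]
tool_rot: [-90.0, -0.0, -69.9]
wrist_force: [-0.0, -0.2, 0.3]
opening: 0.0005
```

```bash
python3 - <<'E'
from h import *
s=manip.read_state();print(s['time'],s['tool_pos'],s['tool_rot'],s['q'],s['opening'],s['wrist_force'])
c=snap('side','s1');im=c['color'][:,:,::-1];cv2.imwrite('pics/s1z.png',cv2.resize(im[170:320,220:380],None,fx=4,fy=4,interpolation=cv2.INTER_CUBIC))
E
```

```text
1.7667 [ 0.61862383 -0.16138333  0.11658359] [-8.99717274e+01 -2.56462338e-02 -6.99221151e+01] [-2.51028985e+01  3.94275229e+01  7.38417767e+01  2.15314089e-03
  6.66925801e+01  4.48183589e+01] 0.0005432819423648761 [-0.0453088  -0.24744717  0.31861057]
```

View pics/s1z.png

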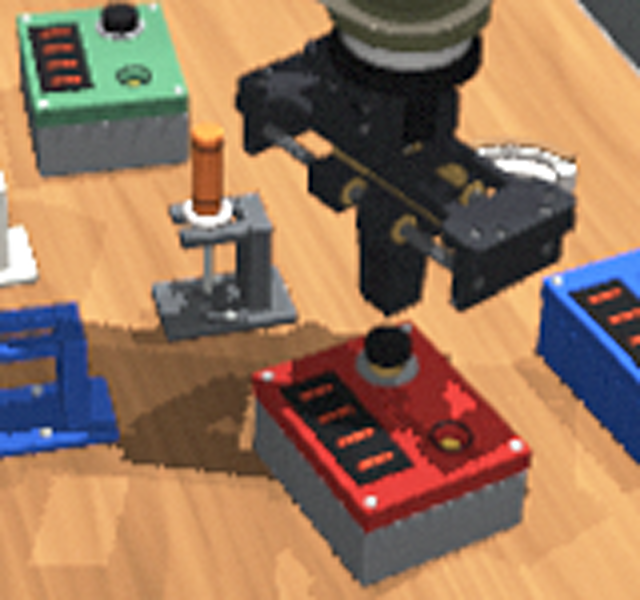

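The shut fingers are over the proud cap at (388,345) in the zoom. Now I push it down slowly.

Emit:
arm_command --deltas '[0,0,-15,0,-1,0,0,-20,0,-1,0,0,-23,0,-1,0,0,-25,0,-1,0,0,-27,0,-1,0,0,-28,0,-1,0,0,-29,0,-1,0,0,-30,0,-1,0,0,-30.5,0,-1,0,0,-31,0,-1,0,0,-31,0,-1]'

```text
time: 2.73
tool_pos: [0.6186, -0.1613, 0.0854]
tool_rot: [-90.0, -0.0, -69.9]
wrist_force: [-3.3, -1.0, 7.1]
opening: 0.0005
```

```bash
python3 - <<'E'
from h import *
s=manip.read_state();print(s['time'],s['tool_pos'],s['wrist_force'])
E
```

```text
2.7333 [ 0.61861902 -0.16125341  0.08539306] [-3.33760606 -0.96154718  7.06723851]
```

Emit:
arm_command --deltas '[0,0,-0.5,0,-1,0,0,-0.5,0,-1]'

```text
time: 2.9
tool_pos: [0.6187, -0.1612, 0.0853]
tool_rot: [-90.0, -0.1, -69.9]
wrist_force: [-3.9, 1.0, 11.0]
opening: 0.0005
```

Emit:
arm_command --deltas '[0,0,-0.5,0,-1,0,0,-0.5,0,-1]'

```text
time: 3.07
tool_pos: [0.6186, -0.1612, 0.0852]
tool_rot: [-90.0, -0.1, -69.9]
wrist_force: [-5.6, 0.4, 13.9]
opening: 0.0006
```

Emit:
arm_command --deltas '[0,0,-1,0,-1,0,0,-1,0,-1,0,0,-1,0,-1]'

```text
time: 3.32
tool_pos: [0.6187, -0.1613, 0.0851]
tool_rot: [-90.0, -0.1, -69.9]
wrist_force: [-9.7, 1.6, 20.0]
opening: 0.0004
```

Emit:
arm_command --deltas '[0,0,3,0,-1,0,0,15,0,-1,0,0,50,0,-0.5,0,0,90,0,0,-15,25,122,0,0,-30,60,122,0,0,-45,95,122,0,0.3,-59,125,122,0,0.3,-59,138,122,0,0.3,-59,138,122,0,0.3,-59,138,122,0,0.3]'

```text
time: 4.23
tool_pos: [0.56, -0.0232, 0.205]
tool_rot: [-90.0, -0.0, -69.8]
wrist_force: [0.2, -0.4, 0.4]
opening: 0.0568
```

```bash
python3 - <<'E'
from h import *
s=manip.read_state();print(s['time'],s['tool_pos'],s['wrist_force'],s['opening'])
c=snap('side','s2');im=c['color'][:,:,::-1];cv2.imwrite('pics/s2z.png',cv2.resize(im[120:320,220:380],None,fx=3.5,fy=3,interpolation=cv2.INTER_CUBIC))
W=world(c);k=(W[...,2]>.062)&(W[...,2]<.09)&(abs(W[...,0]-.6175)<.013)&(abs(W[...,1]+.162)<.013);print('capz',np.percentile(W[k][:,2],[10,50,90]))
E
```

```text
4.2333 [ 0.55995323 -0.02321161  0.20500881] [ 0.15760961 -0.38014674  0.40686496] 0.05676983760675847
capz [0.06433093 0.06772655 0.06975811]
```

View pics/s2z.png

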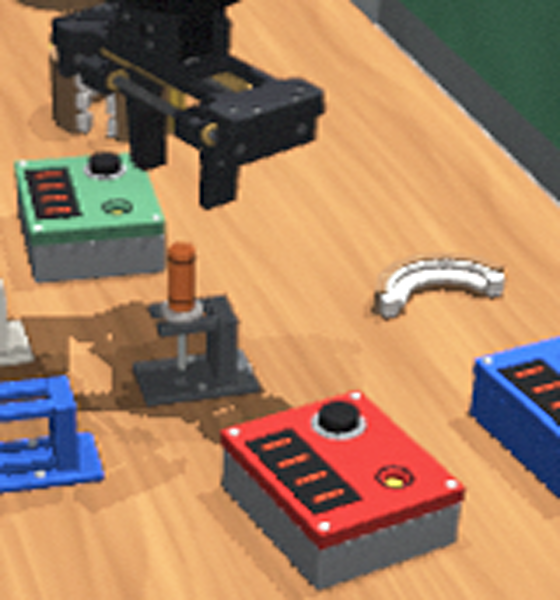

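The cap now sits flush, like the green counter's. The open fingers are above the stylus at (180,275) in the zoom. I'll descend and grasp.

Emit:
arm_command --deltas '[-0.5,0,-30,0,0.3,-0.5,0,-55,0,0.3,-0.5,0,-75,0,0.3,-0.5,0,-90,0,0.3,-0.5,0,-98,0,0.3,-0.5,0,-101,0,0.3,-0.5,0,-101,0,0.3,-0.5,0,-101,0,0.3]'

```text
time: 4.95
tool_pos: [0.5595, -0.0236, 0.1045]
tool_rot: [-89.9, -0.0, -69.9]
wrist_force: [-0.1, -0.8, 0.9]
opening: 0.0569
```

```bash
python3 - <<'E'
from h import *
s=manip.read_state();print(s['time'],s['tool_pos'],s['wrist_force'],s['opening'])
c=snap('side','s3');im=c['color'][:,:,::-1];cv2.imwrite('pics/s3z.png',cv2.resize(im[140:270,220:340],None,fx=4.5,fy=4.5,interpolation=cv2.INTER_CUBIC))
E
```

```text
4.95 [ 0.55950403 -0.02356767  0.10447937] [-0.08370131 -0.75382026  0.92247875] 0.0569226651826335
```

View pics/s3z.png

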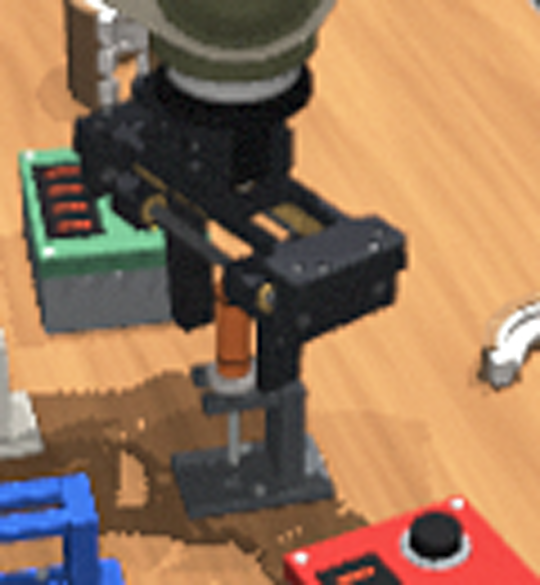

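Emit:
arm_command --deltas '[0,0,0,0,-0.3,0,0,0,0,-0.5,0,0,0,0,-0.7,0,0,0,0,-1,0,0,0,0,-1,0,0,0,0,-1,0,0,0,0,-1,0,0,0,0,-1]'

```text
time: 5.67
tool_pos: [0.5589, -0.023, 0.1037]
tool_rot: [-90.0, 0.0, -69.9]
wrist_force: [0.9, 0.5, -0.0]
opening: 0.0172
```

```bash
python3 - <<'E'
from h import *
s=manip.read_state();print(s['time'],s['tool_pos'],s['wrist_force'],s['ft_torque'],s['opening'])
c=snap('side','s4');im=c['color'][:,:,::-1];cv2.imwrite('pics/s4z.png',cv2.resize(im[140:270,220:340],None,fx=4.5,fy=4.5,interpolation=cv2.INTER_CUBIC))
E
```

```text
5.6667 [ 0.55890983 -0.02300379  0.10373445] [ 0.94002909  0.49665821 -0.02743354] [ 0.02427273 -0.02655182  0.03131315] 0.017175513689517682
```

View pics/s4z.png

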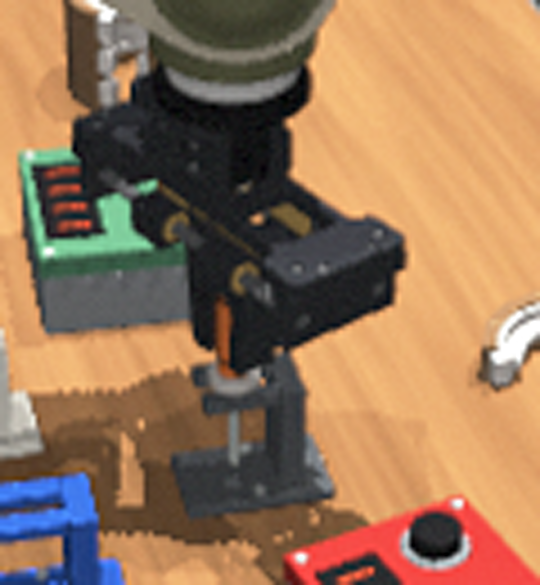

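Gripped, with the opening at 17 mm. I'll lift it straight up and check how it sits in the hand.

Emit:
arm_command --deltas '[0,0,3,0,-1,0,0,10,0,-1,0,0,25,0,-1,0,0,45,0,-1,0,0,65,0,-1,0,0,80,0,-1,0,0,85,0,-1,0,0,85,0,-1]'

```text
time: 6.38
tool_pos: [0.5593, -0.0231, 0.1901]
tool_rot: [-89.9, -0.1, -69.9]
wrist_force: [-0.6, 0.0, -0.5]
opening: 0.0175
```

Emit:
arm_command --deltas '[10,-30,0,0,-1,22,-65,0,0,-1,36,-100,0,0,-1,50,-135,0,0,-1,62,-165,0,0,-1,70,-190,0,0,-1,73,-200,0,0,-1,73,-200,0,0,-1,73,-200,0,0,-1,73,-200,0,0,-1]'

```text
time: 7.22
tool_pos: [0.6317, -0.2214, 0.1885]
tool_rot: [-90.0, 0.1, -69.8]
wrist_force: [-0.8, -0.4, -0.3]
opening: 0.0171
```

```bash
python3 - <<'E'
from h import *
s=manip.read_state();print(s['time'],s['tool_pos'],s['tool_rot'],s['wrist_force'],s['opening'])
c=snap('side','s5');im=c['color'][:,:,::-1];cv2.imwrite('pics/s5z.png',cv2.resize(im[170:320,260:380],None,fx=4,fy=4,interpolation=cv2.INTER_CUBIC))
c=snap('top','t5');im=c['color'][:,:,::-1];cv2.imwrite('pics/t5z.png',cv2.resize(im[150:260,290:410],None,fx=4,fy=4,interpolation=cv2.INTER_CUBIC))
E
```

```text
7.2167 [ 0.63168721 -0.22139812  0.18852657] [-9.00227985e+01  5.28566696e-02 -6.98277526e+01] [-0.83519433 -0.39015229 -0.32530989] 0.017076536384006465
```

View pics/s5z.png

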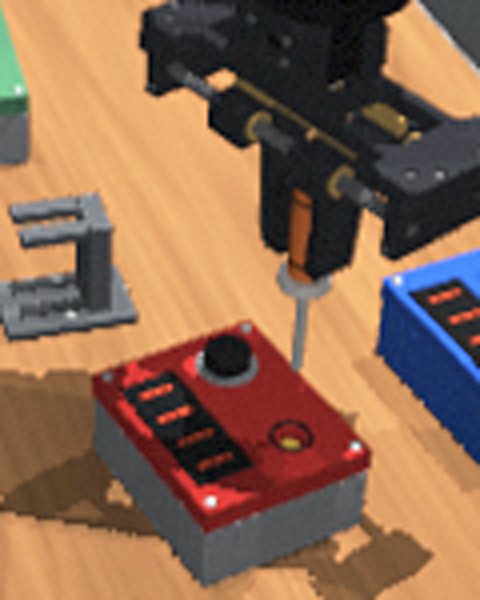

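View pics/t5z.png

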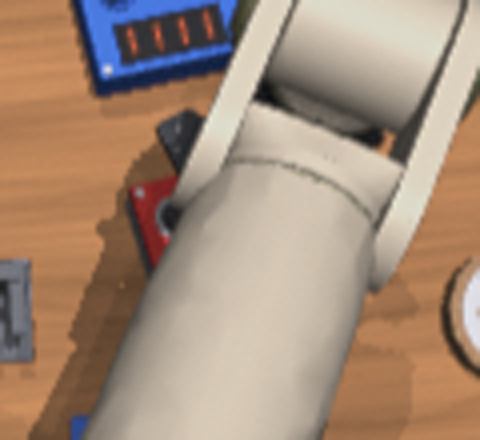

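```bash
python3 - <<'E'
from h import *
c=load('s5');f=lambda U,V:((U+.5)/4-.5+260,(V+.5)/4-.5+170)
z0=.1885-.089
print('tip',ray(c,*f(297,368),z0)*1000,'collar bottom ctr',ray(c,*f(303,287),z0+.055)*1000,'well',ray(c,*f(292,437),.055)*1000)
T=np.array([.6317,-.2214,0])
for z in (z0,z0+.055,z0+.061,z0+.075):
    u=proj(c,T+[0,0,z])[0];print(z,u,((u-[260,170]+.5)*4-.5).round(1))
cv2.imwrite('pics/s5zz.png',cv2.resize(c['color'][210:300,310:360,::-1],None,fx=10,fy=6.6,interpolation=cv2.INTER_NEAREST))
W=world(c);im=c['color']
for v in range(236,266,2):
    r=W[v,326:344];k=(abs(r[:,0]-.63)<.03)&(abs(r[:,1]+.225)<.03)&(r[:,2]>.075)
    print(v,np.flatnonzero(k)+326,(np.nanmean(r[k],0)*1000).round(1) if k.any() else '')
E
```

```text
tip [ 631.3123128  -221.05055121   99.5       ] collar bottom ctr [ 629.40197787 -223.51349029  154.5       ] well [ 630.56029955 -224.10924623   55.        ]
0.0995 [334.11629055 261.69622445] [298.  368.3]
0.1545 [336.04204917 240.52807086] [305.7 283.6]
0.1605 [336.25933228 238.13967065] [306.5 274.1]
0.1745 [336.77206864 232.50361533] [308.6 251.5]
236 [330 331 332 333 334 335 336 337 338 339 340 341 342 343] [ 626.8 -231.6  174.5]
238 [329 330 331 332 333 334 335 336 337 338 339 340 341 342] [ 625.6 -230.5  169.1]
240 [329 330 331 332 333 334 335 336 337 338 339 340 341 342] [ 627.5 -227.5  161.4]
242 [331 332 333 334 335 336 337 338 339 340 341] [ 626.9 -231.7  159.8]
244 [334 335 336 337 338] [ 627.5 -231.2  154.2]
246 [334 335 336] [ 630.3 -221.9  141.3]
248 [334 335 336] [ 630.3 -222.6  136.7]
250 [334 335 336] [ 630.5 -223.   131.8]
252 [334 335 336] [ 630.8 -223.2  126.8]
254 [333 334 335] [ 629.4 -222.4  121.3]
256 [333 334 335] [ 630.  -221.9  115.5]
258 [333 334 335] [ 630.1 -222.7  110.8]
260 [333 334 335] [ 630.8 -221.9  104.7]
262 [] 
264 []
```

View pics/s5zz.png

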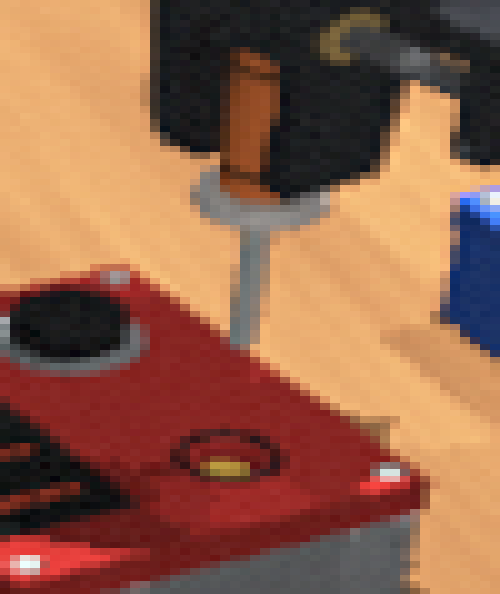

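Emit:
arm_command --deltas '[-0.5,-1,-10,0,-1,-0.5,-1,-20,0,-1,-0.5,-1,-30,0,-1,-0.5,-1,-36,0,-1,-0.5,-1,-38,0,-1,-0.5,-1,-38,0,-1,-0.5,-1,-38,0,-1,-0.5,-1,-38,0,-1,-0.5,-1,-38,0,-1]'

```text
time: 8.07
tool_pos: [0.6316, -0.2242, 0.1512]
tool_rot: [-90.0, -0.0, -69.9]
wrist_force: [-0.3, 0.2, -0.7]
opening: 0.0173
```

```bash
python3 - <<'E'
from h import *
s=manip.read_state();print(s['time'],s['tool_pos'],s['tool_rot'],s['wrist_force'],s['opening'])
c=snap('side','s6');cv2.imwrite('pics/s6z.png',cv2.resize(c['color'][230:300,310:360,::-1],None,fx=10,fy=8,interpolation=cv2.INTER_CUBIC))
W=world(c)
for v in range(254,288,2):
    r=W[v,324:344];k=(abs(r[:,0]-.63)<.03)&(abs(r[:,1]+.223)<.006)&(r[:,2]>.06)
    print(v,np.flatnonzero(k)+324,(np.nanmean(r[k],0)*1000).round(1) if k.any() else '')
for z in(.065,.1): print(z,proj(c,[s['tool_pos'][0],s['tool_pos'][1],z]))
print('wellproj',proj(c,[.6302,-.2235,.055]))
E
```

```text
8.0667 [ 0.63158595 -0.22415488  0.15123259] [-8.99648109e+01 -4.01112667e-02 -6.99024971e+01] [-0.25154048  0.232271   -0.65300329] 0.017318493396782778
254 [329 330 331 332 333] [ 621.7 -224.8  125. ]
256 [329 330 333] [ 620.6 -226.3  121.3]
258 [] 
260 [334 335] [ 629.9 -226.1  108.3]
262 [333 334 335] [ 629.6 -225.3  102.4]
264 [333 334 335] [ 629.8 -225.7   97.3]
266 [333 334 335] [ 630.3 -225.5   91.7]
268 [333 334 335] [ 631.1 -224.9   85.5]
270 [333 334 335] [ 631.5 -224.8   79.9]
272 [332 333 334] [ 629.3 -225.6   75.7]
274 [332 333 334] [ 629.2 -226.7   71.2]
276 [333 334] [ 631.9 -224.3   62.8]
278 [] 
280 [] 
282 [] 
284 [] 
286 [] 
0.065 [[333.41816783 275.21009756]]
0.1 [[334.59650155 262.36902107]]
wellproj [[332.35421025 278.71862343]]
```

View pics/s6z.png

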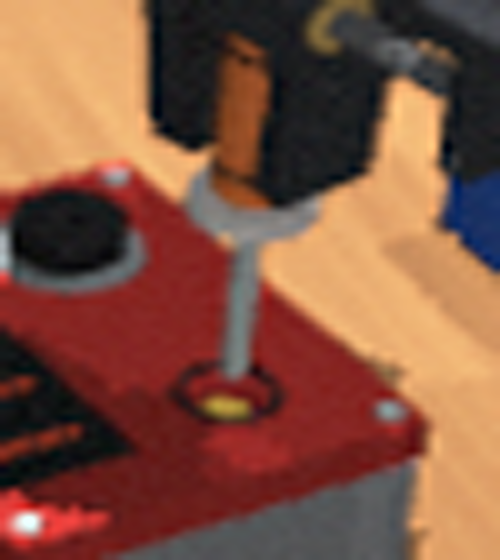

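The tip at (333,276) lines up with the ring centre at (332,279) to about 1 mm. I'll go in gently.

Emit:
arm_command --deltas '[-0.5,0,-4,0,-1,-0.5,0,-8,0,-1,-0.5,0,-11,0,-1,-0.5,0,-13,0,-1,-0.5,0,-15,0,-1,-0.5,0,-15,0,-1,-0.5,0,-15,0,-1]'

```text
time: 8.7
tool_pos: [0.6309, -0.224, 0.1359]
tool_rot: [-90.0, 0.0, -69.9]
wrist_force: [-0.3, 0.7, 2.4]
opening: 0.0168
```

Emit:
arm_command --deltas '[0,0,-1,0,-1,0,0,-2,0,-1,0,0,-2,0,-1,0,0,-2,0,-1]'

```text
time: 9.03
tool_pos: [0.631, -0.224, 0.1339]
tool_rot: [-90.0, -0.0, -69.9]
wrist_force: [-1.5, 0.5, 3.3]
opening: 0.017
```

Emit:
arm_command --deltas '[0,0,-1,0,-1,0,0,-1.5,0,-1,0,0,-1.5,0,-1,0,0,-1.5,0,-1]'

```text
time: 9.37
tool_pos: [0.631, -0.2241, 0.1325]
tool_rot: [-90.0, -0.0, -69.9]
wrist_force: [-1.3, 0.6, 5.5]
opening: 0.0168
```

Emit:
arm_command --deltas '[0,0,-1,0,-1,0,0,-1,0,-1,0,0,-1,0,-1]'

```text
time: 9.62
tool_pos: [0.6312, -0.2241, 0.1323]
tool_rot: [-89.9, -0.1, -69.9]
wrist_force: [-2.2, 1.6, 9.9]
opening: 0.0173
```

Emit:
arm_command --deltas '[0,0,-1,0,-1,0,0,-1,0,-1,0,0,-1,0,-1,0,0,-1,0,-1]'

```text
time: 9.95
tool_pos: [0.6314, -0.2242, 0.1321]
tool_rot: [-89.9, -0.1, -69.9]
wrist_force: [-3.5, 1.8, 13.9]
opening: 0.0173
```

```bash
python3 - <<'E'
from h import *
s=manip.read_state();print(s['time'],s['tool_pos'],s['wrist_force'],s['opening'])
c=snap('side','s7');cv2.imwrite('pics/s7z.png',cv2.resize(c['color'][230:300,310:360,::-1],None,fx=10,fy=8,interpolation=cv2.INTER_CUBIC))
E
```

```text
9.95 [ 0.63137297 -0.22417494  0.13209088] [-3.51899948  1.79372139 13.94462714] 0.01732970486414379
```

View pics/s7z.png

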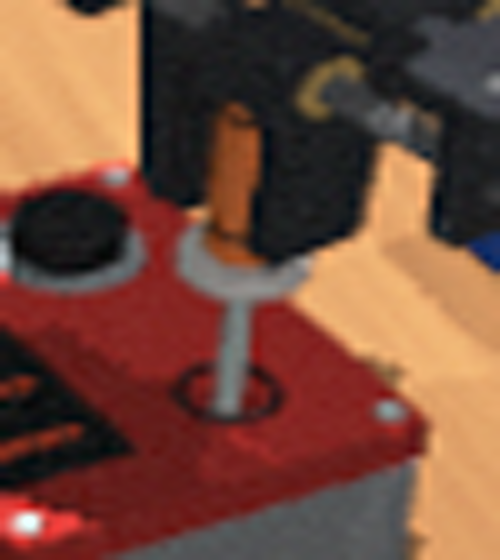

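It reached a hard stop with the tip at about z 43 mm and the force rising, so the button is fully down. I'll withdraw and go back over the rest.

Emit:
arm_command --deltas '[0,0,2,0,-1,0,0,8,0,-1,0,0,18,0,-1,0,0,30,0,-1,0,0,45,0,-1,0,0,58,0,-1,0,0,63.5,0,-1,0,0,63.5,0,-1]'

```text
time: 10.67
tool_pos: [0.6314, -0.2243, 0.1956]
tool_rot: [-89.9, -0.1, -69.9]
wrist_force: [0.2, -1.1, -1.3]
opening: 0.0172
```

Emit:
arm_command --deltas '[-10,30,0,0,-1,-22,65,0,0,-1,-36,100,0,0,-1,-50,135,0,0,-1,-60,165,0,0,-1,-68,190,0,0,-1,-72,201,0,0,-1,-72,201,0,0,-1,-72,201,0,0,-1,-72,201,0,0,-1,-72,201,0,0,-1]'

```text
time: 11.58
tool_pos: [0.5593, -0.0244, 0.1934]
tool_rot: [-90.0, -0.0, -70.0]
wrist_force: [-1.0, 0.6, -0.1]
opening: 0.0166
```

```bash
python3 - <<'E'
from h import *
s=manip.read_state();print(s['time'],s['tool_pos'],s['tool_rot'],s['wrist_force'],s['opening'])
c=snap('side','s8');cv2.imwrite('pics/s8z.png',cv2.resize(c['color'][160:300,240:360,::-1],None,fx=4.5,fy=4.2,interpolation=cv2.INTER_CUBIC))
W=world(c)
for v in range(190,240,2):
    r=W[v,255:290];k=(abs(r[:,0]-.56)<.02)&(abs(r[:,1]+.024)<.006)&(r[:,2]>.085)
    print(v,np.flatnonzero(k)+255,(np.nanmean(r[k],0)*1000).round(1) if k.any() else '')
c0=load('side0');W=world(c0);print('orig')
for v in range(224,250,2):
    r=W[v,255:290];k=(abs(r[:,0]-.56)<.02)&(abs(r[:,1]+.024)<.006)&(r[:,2]>.015)&(r[:,2]<.06)
    print(v,np.flatnonzero(k)+255,(np.nanmean(r[k],0)*1000).round(1) if k.any() else '')
E
```

```text
11.5833 [ 0.55927299 -0.02441882  0.19342643] [-9.00124228e+01 -3.90083246e-03 -6.99916876e+01] [-0.99670701  0.58902792 -0.13711983] 0.016590169021825883
190 [266 267 268 269 270 271 276] [552.6 -25.4 166.8]
192 [267 268 278] [555.  -28.6 163. ]
194 [] 
196 [271 272 273] [558.5 -24.3 149. ]
198 [271 272 273] [558.  -26.3 145. ]
200 [271 272 273] [558.7 -23.9 137.9]
202 [271 272 273] [558.4 -25.  133.2]
204 [271 272 273] [558.2 -25.5 128.1]
206 [271 272 273] [558.2 -25.6 122.7]
208 [271 272 273] [557.7 -27.1 118.3]
210 [271 272 273] [558.5 -24.6 110.8]
212 [272] [557.7 -27.1 107.1]
214 [] 
216 [] 
218 [] 
220 [] 
222 [] 
224 [] 
226 [] 
228 [] 
230 [] 
232 [] 
234 [] 
236 [] 
238 [] 
orig
224 [] 
226 [] 
228 [] 
230 [] 
232 [271 272 280] [564.5 -24.   45.8]
234 [271 272 280] [564.4 -24.3  40.1]
236 [271 272 280] [564.2 -24.9  34.6]
238 [271 272 280] [565.  -22.5  26.6]
240 [271 272 280] [564.3 -24.7  22.3]
242 [271] [556.3 -23.8  17.4]
244 [] 
246 [] 
248 []
```

View pics/s8z.png

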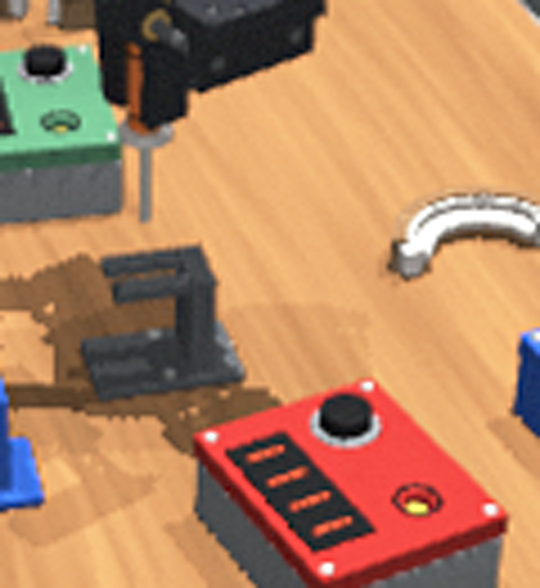

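The yellow button is back up at (416,503) in the zoom. I'll lower the stylus back through the slot.

Emit:
arm_command --deltas '[0.5,0,0,0,-1,0.5,0,0,0,-1,0.5,0,-15,0,-1,0.5,0,-25,0,-1,0.5,0,-30,0,-1,0.5,0,-30,0,-1,0.5,0,-30,0,-1,0.5,0,-30,0,-1]'

```text
time: 12.3
tool_pos: [0.5597, -0.0231, 0.1642]
tool_rot: [-90.0, -0.0, -69.9]
wrist_force: [0.9, 0.3, -0.9]
opening: 0.0172
```

```bash
python3 - <<'E'
from h import *
s=manip.read_state();print(s['time'],s['tool_pos'],s['tool_rot'],s['wrist_force'],s['opening'])
c=snap('side','s9');cv2.imwrite('pics/s9z.png',cv2.resize(c['color'][180:260,240:310,::-1],None,fx=8,fy=7,interpolation=cv2.INTER_CUBIC))
E
```

```text
12.3 [ 0.55967363 -0.02310479  0.16424025] [-8.99593291e+01 -2.90701590e-02 -6.98989077e+01] [ 0.85851913  0.3184789  -0.90897556] 0.017205129390055814
```

View pics/s9z.png

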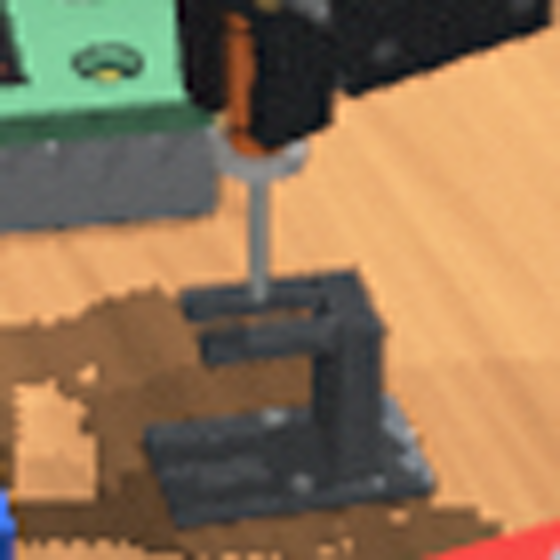

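```bash
python3 - <<'E'
from h import *
c=load('s9');im=cv2.resize(c['color'][180:260,240:310,::-1],None,fx=11,fy=7.5,interpolation=cv2.INTER_CUBIC)
def draw(ox,oy,yaw,col):
    a=np.radians(yaw);R=np.array([[np.cos(a),-np.sin(a)],[np.sin(a),np.cos(a)]])
    for (y0,y1) in((-18,-6),(6,18)):
        L=np.array([(-21,y0),(19,y0),(19,y1),(-21,y1)])/1000@R.T+[ox,oy]
        p=proj(c,np.c_[L,np.full(4,.07)]);p=((p-[240,180]+.5)*[11,7.5]-.5).astype(np.int32);cv2.polylines(im,[p],True,col,1)
draw(.5600,-.0235,-5,(0,255,0))
s=np.array([.5597,-.0231])
for z in(.075,.13):
    th=np.linspace(0,6.28,30);p=proj(c,np.c_[s[0]+.003*np.cos(th),s[1]+.003*np.sin(th),np.full(30,z)]);p=((p-[240,180]+.5)*[11,7.5]-.5).astype(np.int32);cv2.polylines(im,[p],True,(0,0,255),1)
cv2.imwrite('pics/s9o.png',im)
E
```

```text
(no output)
```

View pics/s9o.png

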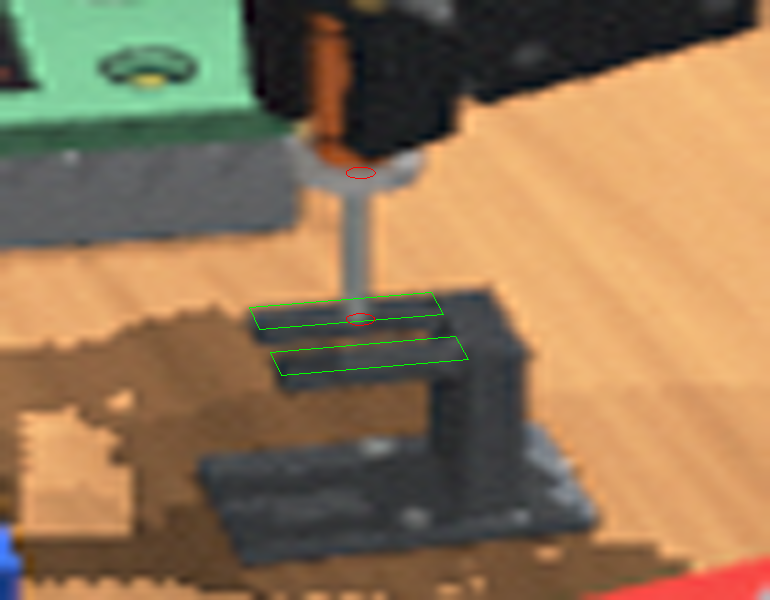

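The overlay puts the pin in mid-slot to within about 1 mm. I'll lower it further.

Emit:
arm_command --deltas '[0,0,-6,0,-1,0,0,-12,0,-1,0,0,-18,0,-1,0,0,-18,0,-1]'

```text
time: 12.68
tool_pos: [0.5588, -0.0229, 0.1441]
tool_rot: [-90.1, 0.1, -69.9]
wrist_force: [0.3, -0.4, -1.6]
opening: 0.0171
```

Emit:
arm_command --deltas '[0,0,-10,0,-1,0,0,-20,0,-1,0,0,-30,0,-1,0,0,-36,0,-1,0,0,-39,0,-1,0,0,-40,0,-1,0,0,-40,0,-1,0,0,-40,0,-1]'

```text
time: 13.35
tool_pos: [0.5596, -0.0231, 0.106]
tool_rot: [-90.0, -0.0, -69.9]
wrist_force: [0.6, 0.0, -1.2]
opening: 0.0172
```

Nearly seated with no contact force. I'll go down in small steps until it touches.

Emit:
arm_command --deltas '[0,0,-1,0,-1,0,0,-1.5,0,-1,0,0,-1.5,0,-1,0,0,-1.5,0,-1]'

```text
time: 13.68
tool_pos: [0.5594, -0.023, 0.1043]
tool_rot: [-90.0, -0.0, -69.9]
wrist_force: [0.4, 0.6, -1.4]
opening: 0.0171
```

Emit:
arm_command --deltas '[0,0,-0.5,0,-1,0,0,-0.5,0,-1,0,0,-0.5,0,-1,0,0,-0.5,0,-1]'

```text
time: 14.02
tool_pos: [0.5594, -0.0231, 0.1037]
tool_rot: [-90.0, -0.0, -69.9]
wrist_force: [0.2, -0.5, 0.4]
opening: 0.0167
```

```bash
python3 - <<'E'
from h import *
s=manip.read_state();print(s['time'],s['tool_pos'],s['tool_rot'],s['wrist_force'],s['opening'])
c=snap('side','s10');cv2.imwrite('pics/s10z.png',cv2.resize(c['color'][180:260,240:310,::-1],None,fx=8,fy=7,interpolation=cv2.INTER_CUBIC))
E
```

```text
14.0167 [ 0.55943413 -0.02307796  0.10374993] [-8.99955529e+01 -2.90121806e-03 -6.99035974e+01] [ 0.23232687 -0.51336024  0.35609718] 0.016655032473705273
```

View pics/s10z.png

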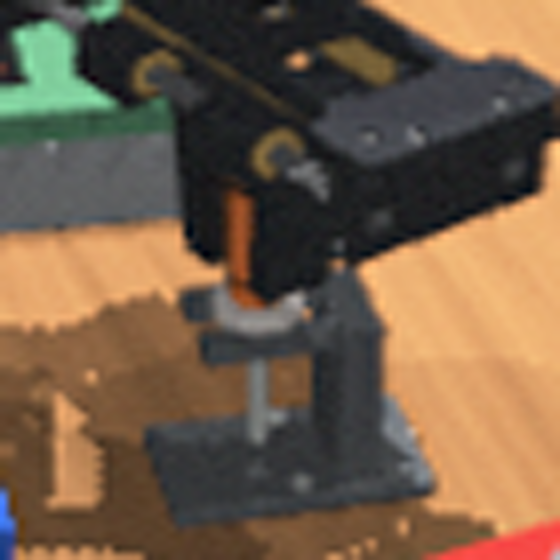

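The collar sits on the prongs, at the same TCP height as when I grasped it, with light contact. I'll release gently.

Emit:
arm_command --deltas '[0,0,0,0,-0.58,0,0,0,0,-0.54,0,0,0,0,-0.5,0,0,0,0,-0.4,0,0,0,0,-0.2,0,0,0,0,0,0,0,0,0,0.2,0,0,0,0,0.3,0,0,0,0,0.3,0,0,0,0,0.3]'

```text
time: 14.9
tool_pos: [0.5594, -0.0231, 0.1038]
tool_rot: [-90.0, -0.0, -69.9]
wrist_force: [-0.2, 0.5, 0.5]
opening: 0.0573
```

Emit:
arm_command --deltas '[0,0,5,0,0.3,0,0,20,0,0.3,0,0,45,0,0.3,0,0,75,0,0.3,0,0,105,0,0.3,0,0,130,0,0.3,-10,-30,140,0,0.3,-25,-65,150,0,0.3,-45,-100,150,0,0.3,-65,-135,150,0,0.3,-85,-170,150,0,0.3,-110,-200,150,0,0.3]'

```text
time: 15.9
tool_pos: [0.4484, -0.2248, 0.2542]
tool_rot: [-90.0, -0.0, -69.9]
wrist_force: [0.7, -0.5, 0.1]
opening: 0.0572
```

Emit:
arm_command --deltas '[-30,-30,0,0,0.3,-60,-55,0,0,0.3,-90,-80,0,0,0.3,-120,-105,0,0,0.3,-150,-130,0,0,0.3,-180,-150,0,0,0.3,-210,-170,0,0,0.3,-210,-170,0,0,0.3,-210,-170,0,0,0.3,-210,-170,0,0,0.3,-210,-170,0,0,0.3]'

```text
time: 16.82
tool_pos: [0.2403, -0.3924, 0.2539]
tool_rot: [-90.0, -0.0, -69.8]
wrist_force: [-0.9, 0.4, -0.9]
opening: 0.0575
```

```bash
python3 - <<'E'
from h import *
s=manip.read_state();print(s['time'],s['tool_pos'],s['wrist_force'],s['opening'])
for n in('side','top'):
    c=snap(n,n+'f');W=world(c);im=c['color'][:,:,::-1]
    u0,v0,u1,v1=(270,170,380,260) if n=='top' else (240,190,360,320)
    cv2.imwrite(f'pics/{n}fz.png',cv2.resize(im[v0:v1,u0:u1],None,fx=4.5,fy=4.5,interpolation=cv2.INTER_CUBIC))
    hsv=cv2.cvtColor(c['color'],cv2.COLOR_RGB2HSV)
    k=(hsv[...,0]<18)&(hsv[...,1]>150)&(W[...,2]>.126)&(W[...,2]<.14)&(abs(W[...,0]-.56)<.03)&(abs(W[...,1]+.022)<.03)
    print('stylus',k.sum(),W[k].mean(0) if k.any() else '')
    k=(W[...,2]>.062)&(W[...,2]<.09)&(abs(W[...,0]-.6185)<.01)&(abs(W[...,1]+.161)<.01);print('capz',np.percentile(W[k][:,2],[10,50,90]))
E
```

```text
16.8167 [ 0.24027348 -0.39242141  0.25390328] [-0.90484472  0.43958619 -0.86567696] 0.05747623227791413
stylus 37 [ 0.55719598 -0.02586407  0.13054938]
capz [0.0662928  0.06787422 0.06977834]
stylus 30 [ 0.56118902 -0.02225071  0.13060661]
capz [0.06385803 0.06641099 0.07094585]
```

View pics/sidefz.png

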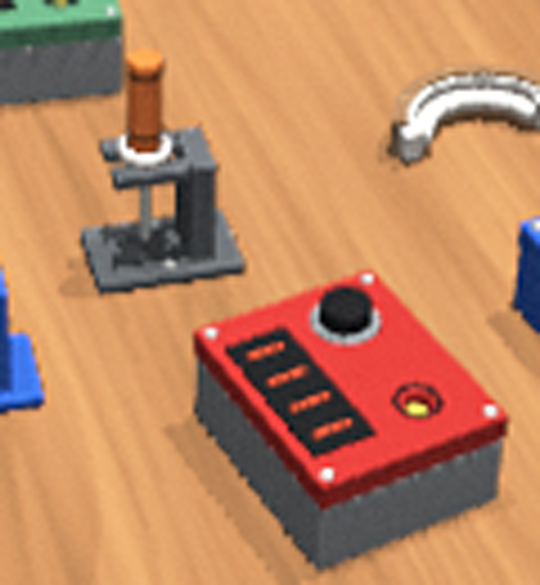

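View pics/topfz.png

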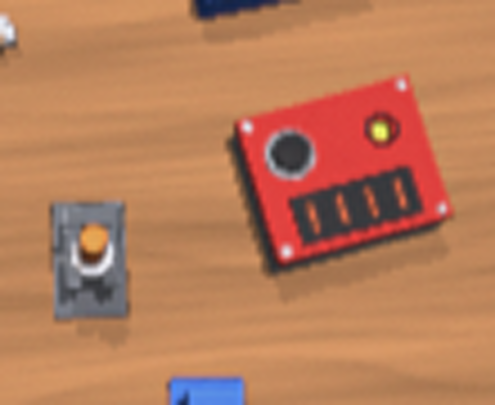

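The stylus hangs upright in the rest as it was found, at (145,100) in the side zoom. The cap is home, the button is up and the arm is clear, so I'm handing the job in.

```bash
python3 -c "
from plant import manip
print(manip.close_job())"
```

```text
the job is handed in; nothing more can be done
None
```

I pushed the red counter's battery cap fully home, pressed its reset button all the way down with the stylus, and hung the stylus back in its rest by its collar. The job was handed in at about 17 s of robot time; `close_job()` reports no verdict.

- **Cap:** It stopped hard at about 68 mm while the force rose to 20 N. Afterwards the side camera put its top at 67.9 mm. The top camera read 66.4 mm, which is within its scatter.
- **Button:** It stopped hard with the tip about 43 mm above the bench, with the force rising to 14 N. In the pictures after withdrawing, the yellow button is back up.
- **Stylus:** The collar met the prongs with light contact at the same height as when I picked it up. The final pictures show it upright, within about 1.5 mm of where it started.
- **Everything else:** I didn't move the gripper onto the green counter or the brake shoes, and it ended clear of everything.
- **Disagreement:** The two cameras differed by about 3 mm in position. I averaged them, and used the side camera alone to align the stylus with the well and the slot.

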